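Find which driver housing each end cap fits

TASK

Three driver housings lean in the assembly stand with their necks open, and two orange end caps stand among the clutter in front of it. The caps look alike but each fits only one of the necks, which differ by a few millimetres: try each cap until you find the housing it belongs to, push it fully home there, squarely, and let go; one housing stays open. Do not knock the caps' neighbours (reel, tape rolls, connector) out of their places.

Things in the scene. Friction and masses are not known exactly. Their poses are not given: they have to be found in the camera images.
- cap_1: An orange end cap, outside just like cap_2: 72 (own x) x 60 (own y) x 30 mm high, open underneath; on top in the middle a black upright grip fin 44 long (x), 14 thick (y), from 30 to 66 mm above the underside. About 0.13 kg. Origin: centre of the open underside; z up through the fin. Stands fin up in the row before the stand, own y within 0.75 rad of world x.
- cap_2: The other orange end cap, same outside. Each cap has a rectangular bore 24 mm deep, 2.4 mm wider both ways than the one neck it belongs to, with a 1.5 mm bevel at its rim; no mark tells which. It fits with its own axes along the mouth's axes (or a half turn about z), and is home with its underside 24 mm below the mouth along z; on a wrong neck it stops within 3 mm of the mouth.
- mouth_1 (a point): Centre of the open top of the neck on the housing at the left end (-x) of the stand. z points out along the neck, leaning 28 degrees from vertical to the stand's -x (left) end; y is level, across the stand, away from the robot. The neck is a hollow rectangle standing 26 mm out of a 74 x 62 mm body; the three are 130 mm apart.
- mouth_2 (a point): The same for the middle housing, axes alike. The necks of the three housings measure 62 x 38, 56 x 44 and 50 x 50 mm (along the mouth's x and y), in an order drawn anew each time; the 50 x 50 one has no cap and stays open.
- mouth_3 (a point): The same for the housing at the right end (+x) of the stand, axes alike.
- stand: The fixed blue stand, base 380 (x) x 130 (y) x 12 mm, with the three housings fixed in its tilted seats. Origin: centre of its underside; x runs to the right, y away from the robot. The housings rise to about 128 mm above the bench.
- solder_reel: a blue and white reel of solder wire standing flat, 66 mm across, 34 mm high. Loose bystander; origin at the centre of its underside.
- tape_orange: a roll of orange tape lying flat, 60 mm across, 19 mm high. Loose bystander; origin at the centre of its underside.
- tape_black: a roll of black tape lying flat, 64 mm across, 18 mm high. Loose bystander; origin at the centre of its underside.
- spare_connector_3: a black inline cable connector, 92 x 18 x 18 mm, lying on the left. Loose bystander; origin at the centre of its underside.
- lamp_07: A grey inset lamp, a 180 mm disc 67 mm high, fixed in place left of the work; origin at the centre of its underside.
- lamp_12: A grey inset lamp, a 180 mm disc 67 mm high, fixed in place right of the work; origin at the centre of its underside.
- lamp_06: A grey inset lamp, a 180 mm disc 67 mm high, fixed in place right of the stand; origin at the centre of its underside.
Things that resemble listed ones, but are neither listed nor needed, are in the scene too. What is shaped like the cap_1 but blue is not meant.

How it is judged:
At the end, for the whole second after the job is handed in: Both caps sit at rest, each on one of the three necks: underside 21 to 28 mm below the top of the neck, centred within 4 mm, and square to the neck within 0.08 rad (((z of cap_1 in the frame of mouth_1 between -0.028 and -0.021 m and x of cap_1 in the frame of mouth_1 between -0.004 and 0.004 m and y of cap_1 in the frame of mouth_1 between -0.004 and 0.004 m and angle between the z axis of cap_1 and the z axis of mouth_1, either way round below 0.08 rad) or (z of cap_1 in the frame of mouth_2 between -0.028 and -0.021 m and x of cap_1 in the frame of mouth_2 between -0.004 and 0.004 m and y of cap_1 in the frame of mouth_2 between -0.004 and 0.004 m and angle between the z axis of cap_1 and the z axis of mouth_2, either way round below 0.08 rad) or (z of cap_1 in the frame of mouth_3 between -0.028 and -0.021 m and x of cap_1 in the frame of mouth_3 between -0.004 and 0.004 m and y of cap_1 in the frame of mouth_3 between -0.004 and 0.004 m and angle between the z axis of cap_1 and the z axis of mouth_3, either way round below 0.08 rad)) and ((z of cap_2 in the frame of mouth_1 between -0.028 and -0.021 m and x of cap_2 in the frame of mouth_1 between -0.004 and 0.004 m and y of cap_2 in the frame of mouth_1 between -0.004 and 0.004 m and angle between the z axis of cap_2 and the z axis of mouth_1, either way round below 0.08 rad) or (z of cap_2 in the frame of mouth_2 between -0.028 and -0.021 m and x of cap_2 in the frame of mouth_2 between -0.004 and 0.004 m and y of cap_2 in the frame of mouth_2 between -0.004 and 0.004 m and angle between the z axis of cap_2 and the z axis of mouth_2, either way round below 0.08 rad) or (z of cap_2 in the frame of mouth_3 between -0.028 and -0.021 m and x of cap_2 in the frame of mouth_3 between -0.004 and 0.004 m and y of cap_2 in the frame of mouth_3 between -0.004 and 0.004 m and angle between the z axis of cap_2 and the z axis of mouth_3, either way round below 0.08 rad)) and linear speed of each of cap_1, cap_2 below 0.02 m/s); the robot touches nothing.
It fails at once if a bystander (reel, tape roll or connector) is moved more than 30 mm from its place (distance of any of solder_reel, tape_orange, tape_black, spare_connector_3 from where it was at the start of the episode above 0.03 m).
It also fails if it takes over 72 s, if anything falls off the work surface, if the arm or the gripper's body presses on something with over 40 N, if the wrist force passes 120 N, or if a joint passes its speed limit or range.

ROBOT

A 7-joint arm with a two-finger parallel gripper is mounted at the origin on a cart in front of the work surface, level with it; the furniture and walls round the work are solid. World frame = base frame: x ahead of the robot, y to its left, z up, the work surface at z = 0. Lengths are in m, angles in rad, forces in N, time in s.
With the tool pointing down it reaches from about 0.4 to 0.85 m from the base axis. Payload 10.4 kg.
Tool frame: the origin (TCP) lies midway between the tips of the shut fingers; the grasp point (between the pads) lies 19 mm behind it; z points along the fingers, y is the line along which they close (so a half turn about z gives the same grasp; the last joint's range is limited). The gripper opens to 87 mm and grips with 3 to 60 N. Pads are 19 mm wide; open, the fingers measure 117 mm over their backs; the gripper's body (75 mm by 190 mm) begins 51 mm behind the grasp point.
Start: joints at [-1.36, 0.332, -0.065, 1.46, 0.022, 1.35, -0.088], TCP at [0.145, 0.608, 0.223] pointing down, gripper open.
Joint ranges: [-2.6, 2.6], [-0.5, 2.12], [-1.47, 1.34], [0.16, 2.42], [-1.27, 4.41], [0.06, 2.06], [-2.6, 2.6]. Speed limits (rad/s): [2.22, 2.22, 2.79, 2.79, 3.14, 3.14, 3.14].

INTERFACE

Orientations are given as a unit quaternion [x, y, z, w].
In Python, from bench import r gives the robot as it stands.
- The arm moves only by the tool move_arm, never from a script. Its argument "targets" is a list of rows, each a list of 3 entries, a list of its own where there are three numbers: the shift along the tool's x, y, z in cm, then the turn, a rotation vector about the tool's x, y, z in rad, then the opening in per cent of the stroke, from 0 (shut) to 100 (fully open). In form: [[[x, y, z], [wx, wy, wz], gripper], ...]. A call has 1 to 20 rows; each row shifts and turns the commanded pose from where the row before left it, along the tool's axes as they then stand; what a row does not reach is not made up. A row lasts 1/8 s, in which the tool goes at most 62.5 mm and 10.7 degrees, less where a joint would pass 70% of its speed; a pose out of reach is approached as far as the arm can. A call with a gripper value outside its range is refused whole. The fingers move at their own pace and stop on an object; "grip_force" is the grip in N (left out, the last holds). Time passes only in rows, so rows that do not move let the fingers close. It gives the time, the measured TCP pose, the force, the opening and the grip force at its end, in the units of the state.
- r.read_state(): the state, without advancing time (a new reading comes with each control period).
- r.camera(name): name is "scene" or "top"; returns a dict with "image" (480x640x3 uint8, blue, green, red), "vertical_fov" (degrees; the focal length in pixels is half the picture's height over the tangent of half this angle, whatever the lens; pixels are square), "cx", "cy" (the principal point, pixels), "cam_to_world" (4x4, takes a point from camera to world coordinates). Camera axes: x right, y down, z forward; pixel columns grow to the right and rows downward; lengths in m; the calibration is good to about 2 mm. A picture is of the moment at which its call begins. There is no depth.
- r.close_job(): hands the job in; it is judged then, once.
The state is a dict: "time": time; "joint_positions": joint angles; "joint_vel": joint speeds; "joint_torque": joint torques, N m; "ee_pos": TCP position; "eef_rot": TCP orientation; "ft_force": force on the tool from outside, world axes, zero at the start; "torque": the same for the moment, N m; "width": finger opening in m; "grip_force": force on a finger pad.
Only numpy, scipy, OpenCV 4.12 (cv2) and the standard library are available. Lean on these libraries where they do the work, as an engineer would, in place of code of your own. Each camera call takes 0.05 s, during which the arm holds its last target. There are 200 camera calls.

## Working session

There is one attempt and no reset: what is moved stays moved. The work goes in short steps, Python scripts to look and compute and a tool call to move; the robot and the scene stay as the last step left them, time stands still between calls to the robot, and variables do not carry over. Pictures are saved under pics/ and viewed, at most 10 in all, crops included, and the job is handed in when it is done.

Besides the shell and the picture viewer there is one more tool, called as a command line: name --argument value ..., lists and objects as JSON in quotes. move_arm: Moves the arm, as the interface text tells. Its arguments: {"type":"object","properties":{"targets":{"type":"array"},"grip_force":{"type":"number"}},"required":["targets"]}

```bash
ls; mkdir -p pics; python3 - <<'E'
from bench import r
import cv2,numpy as np
np.set_printoptions(precision=4,suppress=True)
s=r.read_state(); print({k:np.round(v,3) for k,v in s.items()})
for n in("scene","top"):
    c=r.camera(n); cv2.imwrite(f"pics/{n}0.png",c["image"]); print(n,c["vertical_fov"],c["cx"],c["cy"]);print(c["cam_to_world"])
E
```

```text
pics
{'time': np.float64(0.0), 'joint_positions': array([-1.36 ,  0.333, -0.065,  1.461,  0.022,  1.35 , -0.088]), 'joint_vel': array([-0.001,  0.   ,  0.001,  0.   , -0.001,  0.001,  0.   ]), 'joint_torque': array([ -0.001, -62.326,   0.024, -38.989,  -0.061,   0.04 ,   0.   ]), 'ee_pos': array([0.145, 0.608, 0.222]), 'eef_rot': array([ 0.117,  0.993, -0.001, -0.   ]), 'ft_force': array([-0.35 ,  1.268,  0.025]), 'torque': array([-0.033, -0.023, -0.027]), 'grip_force': np.float64(0.0), 'width': np.float64(0.087)}
scene 46.41341119219698 318.64898242929985 233.0239681748552
[[ 0.7271 -0.3319  0.601  -0.4325]
 [-0.6862 -0.3803  0.6201 -1.0094]
 [ 0.0228 -0.8633 -0.5042  0.9006]
 [ 0.      0.      0.      1.    ]]
top 56.83510240383555 325.7151235801854 235.7801067353602
[[ 0.0144 -0.9976  0.0677  0.4419]
 [-0.9997 -0.013   0.021  -0.0235]
 [-0.0201 -0.0679 -0.9975  1.132 ]
 [ 0.      0.      0.      1.    ]]
```

View pics/scene0.png

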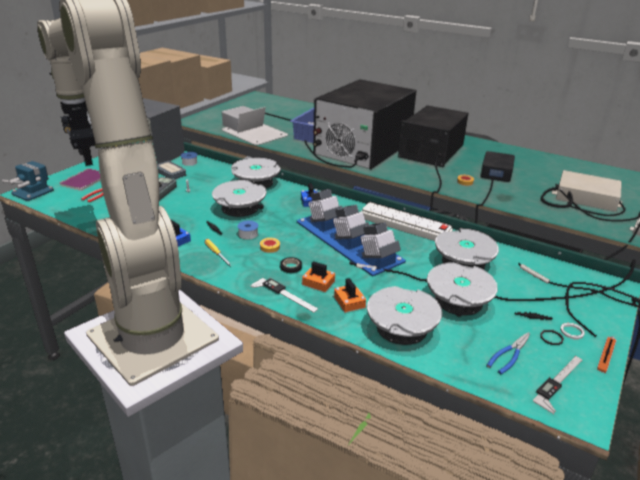

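View pics/top0.png

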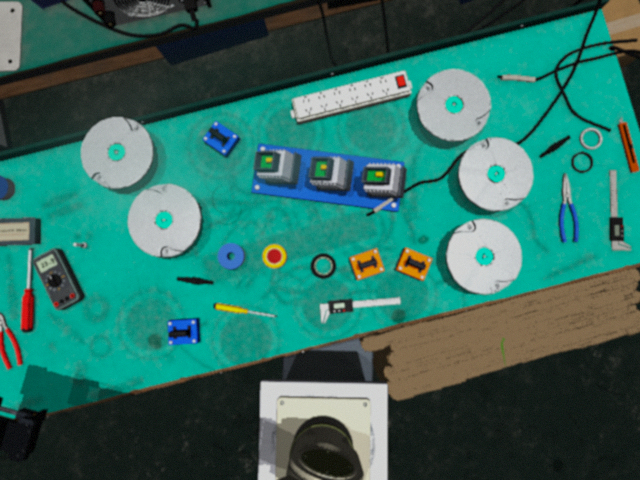

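The scene view shows the robot, the stand (necks near (323,205), (350,222), (380,243)) and the orange caps at (319,275) and (350,296). In the top view the caps are at (367,264) and (413,263), the necks at (270,165), (325,172) and (380,180). The black tape is at (322,265), the orange tape at (274,256), the reel at (231,256), and the connector at (195,281).

```bash
python3 - <<'E'
import cv2,numpy as np
t=cv2.imread("pics/top0.png"); s=cv2.imread("pics/scene0.png")
a=cv2.resize(t[135:215,245:415],(800,376),interpolation=cv2.INTER_CUBIC)
b=cv2.resize(t[240:285,345:440],(450,213),interpolation=cv2.INTER_CUBIC)
c=cv2.resize(s[180:270,290:410],(350,262)[:2],interpolation=cv2.INTER_CUBIC)[:213]
cv2.imwrite("pics/crop1.png",np.vstack([a,np.hstack([b,c])]))
hsv=cv2.cvtColor(t,cv2.COLOR_BGR2HSV)
E
```

```text
(no output)
```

View pics/crop1.png

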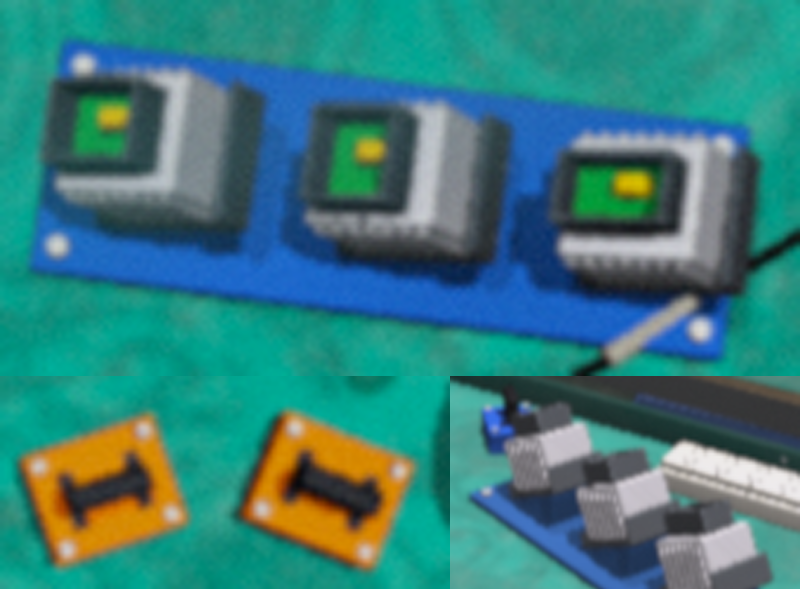

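```bash
cat > h.py <<'E'
import numpy as np, cv2, pickle
from scipy.spatial.transform import Rotation as R
np.set_printoptions(precision=4,suppress=True)
def F(c): return 240/np.tan(np.radians(c["vertical_fov"])/2)
def ray(c,px):
    T=c["cam_to_world"]; d=np.array([(px[0]-c["cx"])/F(c),(px[1]-c["cy"])/F(c),1.]); return T[:3,3],T[:3,:3]@d
def onplane(c,px,z):
    o,d=ray(c,px); return o+d*(z-o[2])/d[2]
def proj(c,P):
    T=c["cam_to_world"]; q=(np.atleast_2d(P)-T[:3,3])@T[:3,:3]; return q[:,:2]/q[:,2:]*F(c)+[c["cx"],c["cy"]]
def orange(img,lo=5,hi=22):
    h=cv2.cvtColor(img,cv2.COLOR_BGR2HSV); return cv2.inRange(h,(lo,150,120),(hi,255,255))
E
python3 - <<'E'
from h import *
from bench import r
C={n:r.camera(n) for n in("scene","top")}; pickle.dump(C,open("C0.pkl","wb"))
t=C["top"]; img=t["image"]; h=cv2.cvtColor(img,cv2.COLOR_BGR2HSV)
m=cv2.inRange(h,(105,150,60),(122,255,255)); m2=np.zeros_like(m); m2[130:220,240:420]=m[130:220,240:420]
p=cv2.findNonZero(m2)[:,0].astype(float)
w=np.array([onplane(t,q,.012)[:2] for q in p],np.float32)
rc=cv2.minAreaRect(cv2.convexHull(w)); print("stand",rc); 
o=orange(img); n,l,st,ce=cv2.connectedComponentsWithStats(o)
for i in range(1,n):
    if st[i,4]>150:
        print(st[i],ce[i])
        w=np.array([onplane(t,q,.03)[:2] for q in cv2.findNonZero((l==i).astype('u1'))[:,0].astype(float)],np.float32)
        print(cv2.minAreaRect(cv2.convexHull(w)), w.mean(0))
def tile(im,cx,cy): return cv2.resize(im[cy-19:cy+19,cx-19:cx+19],(266,266),interpolation=cv2.INTER_CUBIC)
s=C["scene"]["image"]
cv2.imwrite("pics/n1.png",np.vstack([np.hstack([tile(img,x,y) for x,y in((269,162),(322,168),(377,177))]),np.hstack([tile(s,x,y) for x,y in((324,204),(350,217),(382,240))])]))
E
```

```text
stand ((0.6680742502212524, -0.001991957426071167), (0.3748886287212372, 0.1268274188041687), 82.96009063720703)
[620 123  19  49 226] [628.531  148.5973]
((0.7489319443702698, -0.7513216137886047), (0.12446454167366028, 0.01731371507048607), 12.87343692779541) [ 0.7442 -0.7512]
[397 248  34  32 493] [412.9087 263.8357]
((0.4501340091228485, -0.21804054081439972), (0.07193595170974731, 0.0596274733543396), 67.98079681396484) [ 0.45   -0.2167]
[350 250  33  30 489] [366.0573 263.908 ]
((0.4484039843082428, -0.1020922064781189), (0.05771559849381447, 0.07135207206010818), 19.210660934448242) [ 0.4482 -0.1011]
```

View pics/n1.png

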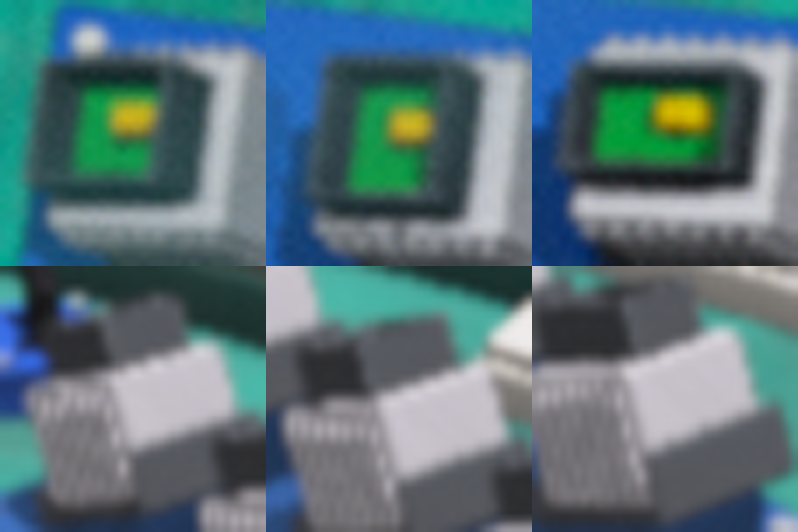

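The top row shows the rims: left neck about 56x44, middle 50x50, right 62x38. The rim's left edges are at tile x≈28–45, 310–328 and 562–577. The bottom row shows the necks' +x faces, with top edges near (105–180,320–293), (360–447,335–318) and (625–695,295–280).

```bash
cat >> h.py <<'E'
th=np.radians(82.96-180); S=np.array([[np.cos(th),-np.sin(th),0],[np.sin(th),np.cos(th),0],[0,0,1]]); S0=np.array([.668,-.002,0])
RM=S@R.from_euler('y',-28,degrees=True).as_matrix()   # mouth axes in world
E
python3 - <<'E'
from h import *
from scipy.optimize import least_squares
C=pickle.load(open("C0.pkl","rb"))
dim=[(56,44),(50,50),(62,38)]
tc=((269,162),(322,168),(377,177)); sc=((324,204),(350,217),(382,240))
T=[[(45,60),(28,190)],[(62,60),(44,205)],[(45,62),(30,180)]]
Sx=[[(180,27),(105,54)],[(181,52),(94,69)],[(163,14),(93,29)]]
px=lambda c,u:np.array([c[0]-19+(u[0]+.5)/7-.5,c[1]-19+(u[1]+.5)/7-.5])
def res(p,out=False):
    o=[]
    for i,(a,b) in enumerate(dim):
        M=S0+S@(p+[(i-1)*.13,0,0])
        for sg,cam,pts,cc in((-1,"top",T[i],tc[i]),(1,"scene",Sx[i],sc[i])):
            for u,sy in zip(pts,(1,-1)):
                o.append(proj(C[cam],M+RM@np.array([sg*a/2e3,sy*b/2e3,0]))[0]-px(cc,u))
    return np.array(o) if out else np.ravel(o)
f=least_squares(res,[0,0,.113]); print(f.x); print(res(f.x,True).reshape(3,4,2))
for i in range(3): print(S0+S@(f.x+[(i-1)*.13,0,0]))
print(RM)
E
```

```text
[-0.0164 -0.0009  0.1177]
[[[ 0.166  -0.0816]
  [-0.1521 -0.4075]
  [-0.1548  0.0811]
  [-0.6544 -0.3717]]

 [[ 0.4887 -0.1636]
  [ 0.0957 -0.0169]
  [ 0.1413 -0.9236]
  [-0.4394  0.9676]]

 [[ 0.2139  0.2532]
  [ 0.2264 -0.7199]
  [-0.3645 -0.5702]
  [-0.4641  0.9883]]]
[0.685  0.1434 0.1177]
[0.6691 0.0144 0.1177]
[ 0.6532 -0.1146  0.1177]
[[-0.1082  0.9925  0.0575]
 [-0.8763 -0.1226  0.4659]
 [ 0.4695  0.      0.8829]]
```

```bash
cat >> h.py <<'E'
def down(psi):
    y=np.array([np.cos(psi),np.sin(psi),0]); z=np.array([0,0,-1.]); return np.c_[np.cross(y,z),y,z]
RT=RM@np.diag([-1,1,-1.])   # tool orientation on a mouth
M0={i:S0+S@np.array([-.0164+(i-2)*.13,-.0005,.1177]) for i in(1,2,3)}
def plan(p,Rt,wps,g,vmax=4.5,wmax=.16):
    """rows from (p,Rt) via [(pos,R)..], rounded with error feedback"""
    rows=[]
    for P,Q in wps:
        P=np.asarray(P); n=int(max(1,np.ceil(np.linalg.norm(P-p)*100/vmax),np.ceil(R.from_matrix(Rt.T@Q).magnitude()/wmax)))
        for k in range(n,0,-1):
            d=np.round(Rt.T@(P-p)/k*100,1 if k>1 else 2); w=np.round(R.from_matrix(Rt.T@Q).as_rotvec()/k,2 if k>1 else 3)
            p=p+Rt@d/100; Rt=Rt@R.from_rotvec(w).as_matrix(); rows.append([d.tolist(),w.tolist(),g])
    print(len(rows)); print(str(rows).replace('-0.0,','0,').replace('-0.0]','0]').replace(' ','').replace('0.0','0.0'))
    return p,Rt
def cur(r):
    s=r.read_state(); print(round(s["time"],2),s["ee_pos"],s["ft_force"],s["width"],s["grip_force"])
    return s["ee_pos"],R.from_quat(s["eef_rot"]).as_matrix()
E
python3 - <<'E'
from h import *
from bench import r
p,Q=cur(r)
d=down(np.radians(19.2))
plan(p,Q,[([.40,.40,.22],down(np.radians(50))),([.448,-.10,.18],d)],60)
E
```

```text
0.2 [0.1447 0.6078 0.2221] [ 0.1756  0.3296 -0.4233] 0.08690605157006664 0.0
20
[[[-3.7,-1.8,0.0],[0,0.0,0.06],60],[[-3.8,-1.6,0.0],[0,0.0,0.06],60],[[-3.9,-1.3,0.0],[0,0.0,0.06],60],[[-4.0,-1.1,0.0],[0,0.0,0.06],60],[[-4.0,-0.8,0.1],[0,0.0,0.06],60],[[-4.1,-0.6,0.0],[0,0.0,0.05],60],[[-4.1,-0.4,0.1],[0,0.0,0.06],60],[[-4.07,-0.22,0.02],[-0.001,0.0,0.054],60],[[-3.0,-2.9,0.3],[0.0,0.0,0.04],60],[[-3.1,-2.8,0.3],[0.0,0.0,0.05],60],[[-3.2,-2.7,0.3],[0.0,0.0,0.04],60],[[-3.3,-2.5,0.3],[0.0,0.0,0.05],60],[[-3.5,-2.4,0.4],[0.0,0.0,0.04],60],[[-3.6,-2.2,0.3],[0.0,0.0,0.05],60],[[-3.7,-2.0,0.4],[0.0,0.0,0.04],60],[[-3.7,-1.9,0.3],[0.0,0.0,0.05],60],[[-3.8,-1.7,0.4],[0.0,0.0,0.04],60],[[-3.9,-1.5,0.3],[0.0,0.0,0.05],60],[[-4.0,-1.4,0.4],[0.0,0.0,0.04],60],[[-3.97,-1.19,0.3],[0.0,0.0,0.048],60]]
```

move_arm --targets '[[[-3.7,-1.8,0.0],[0,0,0.06],60],[[-3.8,-1.6,0.0],[0,0,0.06],60],[[-3.9,-1.3,0.0],[0,0,0.06],60],[[-4.0,-1.1,0.0],[0,0,0.06],60],[[-4.0,-0.8,0.1],[0,0,0.06],60],[[-4.1,-0.6,0.0],[0,0,0.05],60],[[-4.1,-0.4,0.1],[0,0,0.06],60],[[-4.1,-0.2,0],[0,0,0.054],60],[[-3.0,-2.9,0.3],[0,0,0.04],60],[[-3.1,-2.8,0.3],[0,0,0.05],60],[[-3.2,-2.7,0.3],[0,0,0.04],60],[[-3.3,-2.5,0.3],[0,0,0.05],60],[[-3.5,-2.4,0.4],[0,0,0.04],60],[[-3.6,-2.2,0.3],[0,0,0.05],60],[[-3.7,-2.0,0.4],[0,0,0.04],60],[[-3.7,-1.9,0.3],[0,0,0.05],60],[[-3.8,-1.7,0.4],[0,0,0.04],60],[[-3.9,-1.5,0.3],[0,0,0.05],60],[[-4.0,-1.4,0.4],[0,0,0.04],60],[[-3.97,-1.2,0.3],[0,0,0.048],60]]'

```text
time: 2.7
ee_pos: [0.4482, -0.1012, 0.1805]
eef_rot: [0.58, 0.815, 0.0, 0.0]
ft_force: [-0.5, 1.5, -0.5]
width: 0.0521
grip_force: 0.0
```

move_arm --targets '[[[0,0,0],[0,0,0],60],[[0,0,0],[0,0,0],60]]'

```text
time: 2.95
ee_pos: [0.4483, -0.0991, 0.1805]
eef_rot: [0.579, 0.815, 0.0, -0.0]
ft_force: [-0.2, 0.4, 0.5]
width: 0.0522
grip_force: 0.0
```

```bash
python3 - <<'E'
from h import *
from bench import r
p,Q=cur(r); print(r.read_state()["joint_positions"],np.degrees(np.arctan2(Q[1,1],Q[0,1])),Q[:,2])
d=down(np.radians(19.2)); C=[.4484,-.1021]
plan(p,Q,[([*C,.10],d),([*C,.036],d)],60,vmax=3)
E
```

```text
2.95 [ 0.4483 -0.0991  0.1805] [-0.1618  0.4025  0.5164] 0.05224014621285767 0.0
[-0.5452 -0.0421  0.6584  1.966   0.0272  1.2092  0.4388] 19.23478965198185 [-0.0002  0.0003 -1.    ]
6
[[[-0.1,0,2.7],[0,0,0.0],60],[[-0.1,0,2.7],[0,0,0.0],60],[[-0.09,-0.09,2.65],[0,0,0.001],60],[[0.0,0.0,2.1],[0,0,0],60],[[0.0,0.0,2.1],[0,0,0],60],[[0.0,0.0,2.2],[0,0,0],60]]
```

move_arm --targets '[[[-0.1,0,2.7],[0,0,0],60],[[-0.1,0,2.7],[0,0,0],60],[[-0.1,-0.1,2.6],[0,0,0],60],[[0,0,2.1],[0,0,0],60],[[0,0,2.1],[0,0,0],60],[[0,0,2.2],[0,0,0],60],[[0,0,0],[0,0,0],60],[[0,0,0],[0,0,0],0],[[0,0,0],[0,0,0],0],[[0,0,0],[0,0,0],0],[[0,0,0],[0,0,0],0],[[0,0,0],[0,0,0],0]]' --grip_force 40

```text
time: 4.45
ee_pos: [0.4484, -0.1029, 0.0367]
eef_rot: [0.579, 0.815, 0.0, 0.0]
ft_force: [-0.9, 0.5, 2.8]
width: 0.0139
grip_force: 40.0
```

```bash
python3 - <<'E'
from h import *
from bench import r
p,Q=cur(r); 
c=r.camera("top"); cv2.imwrite("pics/g1.png",c["image"])
# lift, then hover 60mm (cap underside 35 off mouth) above mouth 3 along its z
u=RM[:,2]; h=.036
plan(p,Q,[([p[0],p[1],.16],Q),([.50,-.10,.24],RT),(M0[3]+u*(h+.03),RT)],0,vmax=4)
E
```

```text
4.45 [ 0.4484 -0.1029  0.0367] [-0.9246  0.4894  2.7929] 0.013909416148450156 39.99870085157454
14
[[[0.0,0.0,-3.1],[0.0,0.0,0.0],0],[[0.0,0.0,-3.1],[0.0,0.0,0.0],0],[[0.0,0.0,-3.1],[0.0,0.0,0.0],0],[[0.0,0.0,-3.03],[0.0,0.0,0.0],0],[[-0.3,1.0,-1.6],[0.02,-0.1,0.09],0],[[-0.3,1.0,-1.6],[0.02,-0.1,0.09],0],[[-0.4,1.0,-1.6],[0.02,-0.09,0.09],0],[[-0.5,1.0,-1.5],[0.03,-0.1,0.09],0],[[-0.57,1.0,-1.53],[0.023,-0.092,0.087],0],[[1.2,3.1,0.8],[0,0.0,0],0],[[1.2,3.1,0.8],[0,0.0,0],0],[[1.2,3.1,0.8],[0,0.0,0],0],[[1.3,3.1,0.8],[0,0.0,0],0],[[1.23,3.02,0.8],[0,0.0,0],0]]
```

move_arm --targets '[[[0,0,-3.1],[0,0,0],0],[[0,0,-3.1],[0,0,0],0],[[0,0,-3.1],[0,0,0],0],[[0,0,-3.0],[0,0,0],0],[[-0.3,1.0,-1.6],[0.02,-0.1,0.09],0],[[-0.3,1.0,-1.6],[0.02,-0.1,0.09],0],[[-0.4,1.0,-1.6],[0.02,-0.09,0.09],0],[[-0.5,1.0,-1.5],[0.03,-0.1,0.09],0],[[-0.6,1.0,-1.5],[0.023,-0.092,0.087],0],[[1.2,3.1,0.8],[0,0,0],0],[[1.2,3.1,0.8],[0,0,0],0],[[1.2,3.1,0.8],[0,0,0],0],[[1.3,3.1,0.8],[0,0,0],0],[[1.2,3.0,0.8],[0,0,0],0],[[0,0,0],[0,0,0],0],[[0,0,0],[0,0,0],0]]'

```text
time: 6.5
ee_pos: [0.6566, -0.0849, 0.1753]
eef_rot: [0.727, 0.642, -0.182, 0.16]
ft_force: [0.4, -0.2, -0.5]
width: 0.0135
grip_force: 40.0
```

```bash
python3 - <<'E'
from h import *
from bench import r
p,Q=cur(r); print(R.from_matrix(Q.T@RT).as_rotvec(), RM.T@(p-M0[3]))
C={n:r.camera(n) for n in("scene","top")}; pickle.dump(C,open("C1.pkl","wb"))
def tile(im,uv):
    x,y=np.round(uv).astype(int); return cv2.resize(im[y-30:y+30,x-30:x+30],(400,400),interpolation=cv2.INTER_CUBIC)
# cap corners predicted for cap pose: underside h below the TCP along tool z
h=.036
for n in C:
    pts=[p+Q@np.array([a*.036,b*.03,h-zz]) for zz in(0,.03) for a,b in((-1,-1),(-1,1),(1,1),(1,-1))]
    print(n,proj(C[n],pts).round(1).tolist(), proj(C[n],M0[3])[0])
ts=[tile(C[n]["image"],proj(C[n],M0[3])[0]) for n in C]
cv2.imwrite("pics/h1.png",np.hstack(ts))
E
```

```text
6.5 [ 0.6566 -0.0849  0.1753] [ 0.4129 -0.2073 -0.5117] 0.013539696270430968 39.99893912114203
[-0.0012  0.0008 -0.0005] [ 0.0006 -0.0006  0.0649]
scene [[371.0, 216.7], [387.1, 211.0], [371.5, 212.8], [355.7, 218.2], [368.4, 206.3], [384.5, 200.8], [369.0, 202.9], [353.1, 208.2]] [373.8017 224.3528]
top [[383.8, 185.5], [387.3, 158.9], [358.0, 158.8], [354.5, 184.5], [378.6, 182.3], [382.2, 155.1], [352.4, 155.1], [348.8, 181.4]] [375.3534 174.6981]
```

View pics/h1.png

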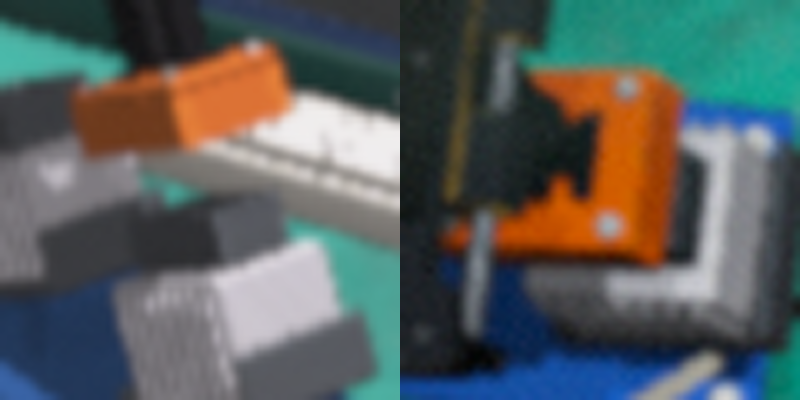

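```bash
python3 - <<'E'
from h import *
from scipy.optimize import least_squares
from bench import r
p,Q=cur(r); C=pickle.load(open("C1.pkl","rb")); h=.036
# (cam, a,b,zz, u,v in tile)
ob=[("top",-1,1,.03,265,72),("top",-1,1,0,285,85),("top",-1,-1,0,263,265),
("scene",-1,-1,0,185,150),("scene",-1,1,0,290,103),("scene",1,-1,0,82,155),("scene",-1,-1,.03,172,72),("scene",-1,1,.03,258,43),("scene",1,-1,.03,75,95)]
org={"top":(345,145),"scene":(344,194)}
def res(x): return np.ravel([proj(C[c],p+x+Q@np.array([a*.036,b*.03,h-z]))[0]-(np.array([u+.5,v+.5])/6.667-.5+org[c]) for c,a,b,z,u,v in ob])
f=least_squares(res,[0,0,0]); print("world",f.x,"mouth frame",RM.T@f.x); print(f.fun.reshape(-1,2))
# orange mask extents in both views vs. prediction (no shift / shift)
for n in C:
    m=orange(C[n]["image"]); u=proj(C[n],M0[3])[0].astype(int); k=np.zeros_like(m); k[u[1]-30:u[1]+30,u[0]-30:u[0]+30]=1
    q=cv2.findNonZero(m*k)[:,0]; print(n,q.min(0)-.5,q.max(0)+.5)
    P=lambda x:proj(C[n],[p+x+Q@np.array([a*.036,b*.03,h-z]) for a in(-1,1) for b in(-1,1) for z in(0,.03)])
    for x in([0,0,0],f.x): print(P(x).min(0),P(x).max(0))
E
```

```text
6.6 [ 0.6567 -0.0847  0.176 ] [-0.447   0.7815 -1.6229] 0.01379585466039978 39.9988432880491
world [ 0.0002 -0.0009  0.0033] mouth frame [0.0023 0.0003 0.0025]
[[-1.5579 -0.9102]
 [ 0.4859  0.9795]
 [ 0.2771  0.6529]
 [ 0.0864 -0.5755]
 [ 0.4236  0.8132]
 [ 0.2094  0.2313]
 [-0.6375  0.6701]
 [ 2.6397 -0.4474]
 [-1.348  -0.8233]]
scene [355.5 200.5] [386.5 215.5]
[353.1261 200.5454] [387.0949 217.9803]
[353.4764 199.5773] [387.4964 217.0551]
top [352.5 155.5] [386.5 184.5]
[348.69   154.9539] [387.2118 185.3507]
[349.1533 154.4642] [387.8088 184.9759]
```

The left tile (scene) shows the held cap above neck 3, with lower corners at (185,150) and (290,103). The right tile (top) shows the cap's right edge at x≈685 over the neck. It is within about 2 mm of the prediction, so I will descend and feel for contact.

move_arm --targets '[[[0.1,0,1.0],[0,0,0],0],[[0.05,0.05,1.0],[0,0,0],0],[[0,0,0.5],[0,0,0],0],[[0,0,0],[0,0,0],0]]'

```text
time: 7.1
ee_pos: [0.656, -0.0953, 0.1522]
eef_rot: [0.727, 0.642, -0.182, 0.16]
ft_force: [0.8, -0.5, -0.8]
width: 0.0139
grip_force: 40.0
```

move_arm --targets '[[[0,0,0.2],[0,0,0],0],[[0,0,0.2],[0,0,0],0],[[0,0,0],[0,0,0],0]]'

```text
time: 7.48
ee_pos: [0.656, -0.0969, 0.1491]
eef_rot: [0.727, 0.643, -0.181, 0.16]
ft_force: [0.8, 0.2, -0.2]
width: 0.014
grip_force: 40.0
```

move_arm --targets '[[[0,0,0.2],[0,0,0],0],[[0,0,0.1],[0,0,0],0],[[0,0,0],[0,0,0],0]]'

```text
time: 7.85
ee_pos: [0.6564, -0.0974, 0.1467]
eef_rot: [0.727, 0.643, -0.181, 0.16]
ft_force: [1.2, 3.1, 2.1]
width: 0.0137
grip_force: 40.0
```

```bash
cat >> h.py <<'E'
def rel(r,i):
    p,Q=cur(r); s=r.read_state(); print("mouth xyz mm",RM.T@(p-M0[i])*1e3,"F mouth",RM.T@s["ft_force"],"T",RM.T@s["torque"],"rot",R.from_matrix(RT.T@Q).as_rotvec())
E
python3 -c "
from h import *
from bench import r
rel(r,3)"
```

```text
7.85 [ 0.6564 -0.0974  0.1467] [1.1957 3.0848 2.1064] 0.01373951244246661 39.99917526729405
mouth xyz mm [-1.8616  0.6719 33.8116] F mouth [-1.8437  0.8086  3.3659] T [-0.0246  1.1911 -0.0059] rot [-0.0009  0.0008 -0.0002]
```

move_arm --targets '[[[0,0,0.2],[0,0,0],0],[[0,0,0],[0,0,0],0]]'

```text
time: 8.1
ee_pos: [0.6561, -0.0979, 0.1442]
eef_rot: [0.727, 0.643, -0.181, 0.16]
ft_force: [1.7, 5.0, -1.9]
width: 0.0139
grip_force: 40.0
```

```bash
python3 -c "
from h import *
from bench import r
rel(r,3)"
```

```text
8.1 [ 0.6561 -0.0979  0.1442] [ 1.7288  4.9864 -1.9335] 0.013854643687727583 40.00178192742169
mouth xyz mm [-2.4855  0.4519 31.3797] F mouth [-5.4644  1.1047  0.7157] T [0.372  1.9046 0.0193] rot [-0.0005  0.0012 -0.0008]
```

move_arm --targets '[[[-0.1,0,0.1],[0,0,0],0],[[0,0,0],[0,0,0],0]]'

```text
time: 8.35
ee_pos: [0.656, -0.0985, 0.1436]
eef_rot: [0.727, 0.643, -0.18, 0.16]
ft_force: [1.8, 7.5, -1.5]
width: 0.0136
grip_force: 40.0
```

```bash
python3 -c "
from h import *
from bench import r
rel(r,3)"
```

```text
8.35 [ 0.656  -0.0985  0.1436] [ 1.8123  7.4716 -1.523 ] 0.013552622324951375 40.00038709491491
mouth xyz mm [-2.2873  0.419  30.5497] F mouth [-7.4584  0.8829  2.2408] T [ 0.1836  2.4031 -0.018 ] rot [-0.0005  0.0021 -0.0014]
```

move_arm --targets '[[[0.2,0,0.1],[0,0,0],0],[[0.1,0,0.2],[0,0,0],0],[[0,0,0],[0,0,0],0]]'

```text
time: 8.72
ee_pos: [0.6555, -0.0999, 0.1398]
eef_rot: [0.727, 0.642, -0.182, 0.16]
ft_force: [1.1, 0.9, -3.3]
width: 0.0137
grip_force: 40.0
```

```bash
python3 -c "
from h import *
from bench import r
rel(r,3)"
```

```text
8.72 [ 0.6555 -0.0999  0.1398] [ 1.0721  0.8622 -3.2645] 0.013705515236076129 40.00145525671542
mouth xyz mm [-2.813   0.1018 26.5669] F mouth [-2.4042  0.9583 -2.4189] T [0.2278 0.9979 0.065 ] rot [ 0.001  -0.0009  0.0005]
```

move_arm --targets '[[[0,0,0.3],[0,0,0],0],[[0,0,0],[0,0,0],0]]'

```text
time: 8.98
ee_pos: [0.6554, -0.1011, 0.1374]
eef_rot: [0.727, 0.642, -0.182, 0.16]
ft_force: [0.6, 0.5, -1.8]
width: 0.0137
grip_force: 40.0
```

```bash
python3 -c "
from h import *
from bench import r
rel(r,3)"
```

```text
8.97 [ 0.6554 -0.1011  0.1374] [ 0.6015  0.5453 -1.8019] 0.013721586029318136 40.00006232410669
mouth xyz mm [-2.8323  0.1151 23.7746] F mouth [-1.3889  0.5301 -1.3023] T [0.0753 0.8091 0.0611] rot [ 0.0009 -0.0007  0.0005]
```

move_arm --targets '[[[0,0,0.3],[0,0,0],0],[[0,0,0.3],[0,0,0],0],[[0,0,0.2],[0,0,0],0],[[0,0,0],[0,0,0],0]]'

```text
time: 9.48
ee_pos: [0.655, -0.1046, 0.1304]
eef_rot: [0.727, 0.642, -0.182, 0.16]
ft_force: [0.1, 0.8, -1.1]
width: 0.0137
grip_force: 40.0
```

```bash
python3 -c "
from h import *
from bench import r
rel(r,3)"
```

```text
9.47 [ 0.655  -0.1046  0.1304] [ 0.1196  0.8381 -1.0821] 0.013708253002704418 39.99978988431394
mouth xyz mm [-2.9737  0.1926 15.9912] F mouth [-1.2554  0.016  -0.5581] T [-0.06    0.5852  0.0341] rot [ 0.0007 -0.0006  0.0004]
```

move_arm --targets '[[[0,0,0.3],[0,0,0],0],[[0,0,0.2],[0,0,0],0],[[0,0,0],[0,0,0],0]]'

```text
time: 9.85
ee_pos: [0.6548, -0.1067, 0.1261]
eef_rot: [0.727, 0.643, -0.181, 0.16]
ft_force: [0.4, 0.2, -2.1]
width: 0.0134
grip_force: 40.0
```

```bash
python3 -c "
from h import *
from bench import r
rel(r,3)"
```

```text
9.85 [ 0.6548 -0.1067  0.1261] [ 0.4003  0.2216 -2.0544] 0.013367093516917505 39.99990197829902
mouth xyz mm [-3.1678  0.2708 11.1709] F mouth [-1.202   0.3701 -1.6876] T [-0.0564  0.5668  0.0155] rot [ 0.0004 -0.0003  0.0002]
```

move_arm --targets '[[[0,0,0.2],[0,0,0],0],[[0,0,0],[0,0,0],0]]'

```text
time: 10.1
ee_pos: [0.655, -0.1068, 0.1257]
eef_rot: [0.727, 0.643, -0.181, 0.16]
ft_force: [-5.9, 6.2, 11.1]
width: 0.0136
grip_force: 40.0
```

move_arm --targets '[[[0,0,0.2],[0,0,0],0],[[0,0,0],[0,0,0],0]]'

```text
time: 10.35
ee_pos: [0.655, -0.1068, 0.1256]
eef_rot: [0.727, 0.643, -0.181, 0.16]
ft_force: [-12.0, 12.0, 25.6]
width: 0.0137
grip_force: 40.0
```

```bash
python3 -c "
from h import *
from bench import r
rel(r,3)"
```

```text
10.35 [ 0.655  -0.1068  0.1256] [-12.0446  11.9862  25.5645] 0.013657803102075736 40.00067769549787
mouth xyz mm [-3.3649  0.469  10.7708] F mouth [  2.8019 -13.4229  27.4638] T [-3.1816 -0.438   0.0013] rot [-0.0008  0.001   0.0003]
```

move_arm --targets '[[[0,0,-0.2],[0,0,0],0],[[0,0,0],[0,0,0],50],[[0,0,0],[0,0,0],50],[[0,0,0],[0,0,0],50],[[0,0,-1.5],[0,0,0],50],[[0,0,-3.0],[0,0,0],50],[[0,0,-4.0],[0,0,0],50],[[0,0,-4.0],[0,0,0],50],[[0,0,0],[0,0,0],50]]'

```text
time: 11.48
ee_pos: [0.6638, -0.047, 0.2383]
eef_rot: [0.727, 0.643, -0.179, 0.162]
ft_force: [0.1, -0.2, 0.2]
width: 0.0435
grip_force: 0.0
```

```bash
python3 - <<'E'
from h import *
from bench import r
p,Q=cur(r)
A=[.4501,-.2175]; d=down(np.radians(-22))
plan(p,Q,[([.50,-.17,.2],d),([*A,.09],d),([*A,.036],d)],60,vmax=4.5)
E
```

```text
11.47 [ 0.6638 -0.047   0.2383] [ 0.137  -0.2143  0.239 ] 0.04348240520784336 0.0
10
[[[-2.2,-3.0,2.0],[0.01,0.1,0.05],60],[[-2.5,-2.8,1.8],[0.01,0.1,0.05],60],[[-2.8,-2.7,1.5],[0.02,0.09,0.05],60],[[-3.0,-2.5,1.4],[0.01,0.1,0.05],60],[[-3.28,-2.3,1.02],[0.017,0.092,0.059],60],[[-2.1,-0.9,3.7],[0,0.0,0],60],[[-2.1,-1.0,3.7],[0,0.0,0],60],[[-2.07,-0.94,3.61],[0,0.0,0],60],[[0.0,0,2.7],[0,0.0,0],60],[[0.0,0,2.7],[0,0.0,0],60]]
```

move_arm --targets '[[[-2.2,-3.0,2.0],[0.01,0.1,0.05],60],[[-2.5,-2.8,1.8],[0.01,0.1,0.05],60],[[-2.8,-2.7,1.5],[0.02,0.09,0.05],60],[[-3.0,-2.5,1.4],[0.01,0.1,0.05],60],[[-3.3,-2.3,1.0],[0.017,0.092,0.059],60],[[-2.1,-0.9,3.7],[0,0,0],60],[[-2.1,-1.0,3.7],[0,0,0],60],[[-2.1,-0.9,3.6],[0,0,0],60],[[0,0,0],[0,0,0],60],[[0,0,0],[0,0,0],60]]'

```text
time: 12.72
ee_pos: [0.4482, -0.2199, 0.0891]
eef_rot: [0.83, 0.558, -0.003, -0.0]
ft_force: [0.1, 0.7, 0.1]
width: 0.0522
grip_force: 0.0
```

```bash
python3 - <<'E'
from h import *
from bench import r
p,Q=cur(r); 
c=r.camera("scene"); cv2.imwrite("pics/s2.png",cv2.resize(c["image"][180:330,260:460],(800,600),interpolation=cv2.INTER_CUBIC))
A=[.4501,-.2175]; d=down(np.radians(-22))
plan(p,Q,[([*A,.036],d)],60,vmax=2)
E
```

```text
12.72 [ 0.4482 -0.2199  0.0891] [0.0585 0.686  0.0751] 0.05218013643154091 0.0
3
[[[0.1,0.0,1.8],[0,0.0,0],60],[[0.1,0.1,1.8],[0,0.0,0],60],[[0.12,0.01,1.71],[-0.004,0.004,-0.003],60]]
```

View pics/s2.png

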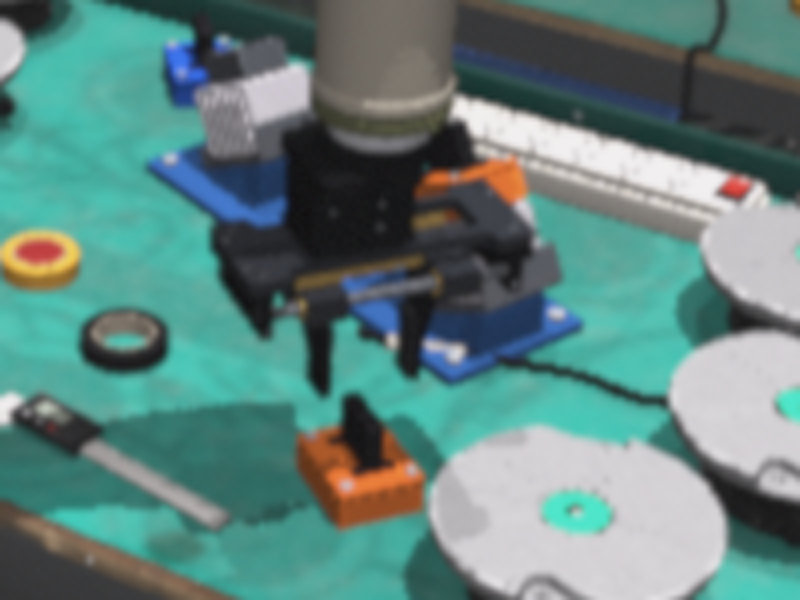

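The gripper hovers over the second cap at (362,465), and the first cap sits on neck 3 near (500,180).

move_arm --targets '[[[0.1,0,1.8],[0,0,0],60],[[0.1,0.1,1.8],[0,0,0],60],[[0.1,0,1.7],[-0.004,0.004,-0.003],60],[[0,0,0],[0,0,0],60],[[0,0,0],[0,0,0],0],[[0,0,0],[0,0,0],0],[[0,0,0],[0,0,0],0],[[0,0,0],[0,0,0],0],[[0,0,0],[0,0,0],0]]' --grip_force 40

```text
time: 13.9
ee_pos: [0.4492, -0.2179, 0.0354]
eef_rot: [0.829, 0.559, -0.0, -0.0]
ft_force: [0.1, 1.1, 0.1]
width: 0.0136
grip_force: 40.0
```

```bash
python3 - <<'E'
from h import *
from bench import r
p,Q=cur(r); print(r.read_state()["joint_positions"])
cor=RM@np.array([-.0028,.0002,-.0015])
T=M0[1]+cor+RM[:,2]*(p[2]+.012)
plan(p,Q,[([p[0],p[1],.15],Q),([.50,.05,.24],RT),(M0[1]+cor+RM[:,2]*.10+[-.03,0,0],RT),(T,RT)],0,vmax=4.5)
E
```

```text
13.9 [ 0.4492 -0.2179  0.0354] [0.0736 1.0532 0.1214] 0.01359808980069196 39.99969592317939
[-0.1903  0.2915  0.6215  2.0137 -0.215   0.9004  0.1617]
17
[[[0,0,-3.8],[0.0,0.0,0.0],0],[[0,0,-3.8],[0.0,0.0,0.0],0],[[0,0,-3.86],[0.0,0.0,0.0],0],[[3.8,-0.8,-1.3],[-0.01,-0.07,-0.04],0],[[3.8,-0.6,-1.6],[-0.01,-0.07,-0.04],0],[[3.6,-0.4,-1.8],[-0.01,-0.07,-0.04],0],[[3.5,-0.3,-2.1],[-0.01,-0.07,-0.03],0],[[3.4,-0.1,-2.3],[-0.01,-0.07,-0.04],0],[[3.2,0.0,-2.5],[-0.01,-0.07,-0.03],0],[[3.06,0.15,-2.8],[-0.003,-0.065,-0.038],0],[[3.2,2.9,-0.9],[0.0,0,0.0],0],[[3.2,2.9,-0.8],[0.0,0,0.0],0],[[3.2,2.8,-0.9],[0.0,0,0.0],0],[[3.1,2.9,-0.8],[0.0,0,0.0],0],[[3.18,2.81,-0.89],[0.0,0,0.0],0],[[0.2,1.5,2.5],[0.0,0,0.0],0],[[0.13,1.48,2.6],[0.0,0,0.0],0]]
```

move_arm --targets '[[[0,0,-3.8],[0,0,0],0],[[0,0,-3.8],[0,0,0],0],[[0,0,-3.9],[0,0,0],0],[[3.8,-0.8,-1.3],[-0.01,-0.07,-0.04],0],[[3.8,-0.6,-1.6],[-0.01,-0.07,-0.04],0],[[3.6,-0.4,-1.8],[-0.01,-0.07,-0.04],0],[[3.5,-0.3,-2.1],[-0.01,-0.07,-0.03],0],[[3.4,-0.1,-2.3],[-0.01,-0.07,-0.04],0],[[3.2,0,-2.5],[-0.01,-0.07,-0.03],0],[[3.1,0.1,-2.8],[-0.003,-0.065,-0.038],0],[[3.2,2.9,-0.9],[0,0,0],0],[[3.2,2.9,-0.8],[0,0,0],0],[[3.2,2.8,-0.9],[0,0,0],0],[[3.1,2.9,-0.8],[0,0,0],0],[[3.2,2.8,-0.9],[0,0,0],0],[[0.2,1.5,2.5],[0,0,0],0],[[0.1,1.5,2.6],[0,0,0],0],[[0,0,0],[0,0,0],0],[[0,0,0],[0,0,0],0]]'

```text
time: 16.27
ee_pos: [0.6879, 0.1684, 0.1576]
eef_rot: [0.727, 0.643, -0.181, 0.16]
ft_force: [-0.4, 0.4, -1.3]
width: 0.0135
grip_force: 40.0
```

```bash
python3 - <<'E'
from h import *
from bench import r
rel(r,1); p,Q=cur(r)
C={n:r.camera(n) for n in("scene","top")}; pickle.dump(C,open("C2.pkl","wb")); C1=pickle.load(open("C1.pkl","rb"))
h=.0355
for n in C:
    u=proj(C[n],M0[1])[0].astype(int)
    m=orange(C[n]["image"]); k=np.zeros_like(m); k[u[1]-32:u[1]+30,u[0]-30:u[0]+30]=1
    q=cv2.findNonZero(m*k)[:,0]; P=proj(C[n],[p+Q@np.array([a*.036,b*.03,h-z]) for a in(-1,1) for b in(-1,1) for z in(0,.03)])
    print(n,q.min(0)-.5,q.max(0)+.5,P.min(0),P.max(0))
    # seated cap on neck 3: mask box against prediction from M0[3], M0[3]+cor
    u=proj(C[n],M0[3])[0].astype(int); k[:]=0; k[u[1]-30:u[1]+30,u[0]-30:u[0]+30]=1
    q=cv2.findNonZero(m*k)[:,0]
    P=proj(C[n],[M0[3]+RM@np.array([a*.036,b*.03,z-.024]) for a in(-1,1) for b in(-1,1) for z in(0,.03)])
    print("  seated",q.min(0)-.5,q.max(0)+.5,P.min(0),P.max(0))
t=lambda n,i:cv2.resize((lambda im,u:im[u[1]-30:u[1]+30,u[0]-30:u[0]+30])(C[n]["image"],proj(C[n],M0[i])[0].astype(int)),(300,300),interpolation=cv2.INTER_CUBIC)
cv2.imwrite("pics/h2.png",np.vstack([np.hstack([t(n,i) for n in C]) for i in(1,3)]))
E
```

```text
16.27 [0.6879 0.1684 0.1576] [-0.4057  0.4011 -1.2814] 0.013523346751052 39.9997385032475
mouth xyz mm [-3.4994 -0.635  47.0064] F mouth [-0.9091 -0.4518 -0.9679] T [-0.0617  0.6318  0.0116] rot [-0.0002  0.001  -0.0011]
16.27 [0.6879 0.1684 0.1576] [-0.4057  0.4011 -1.2814] 0.013523346751052 39.9997385032475
scene [306.5 174.5] [332.5 187.5] [302.2691 175.0334] [331.9514 191.1406]
  seated [359.5 219.5] [390.5 233.5] [357.7663 218.7883] [391.6559 235.7762]
top [240.5 142.5] [273.5 170.5] [237.6118 142.008 ] [274.5069 171.9179]
  seated [358.5 161.5] [393.5 188.5] [358.4945 161.2281] [395.2973 190.2357]
```

View pics/h2.png

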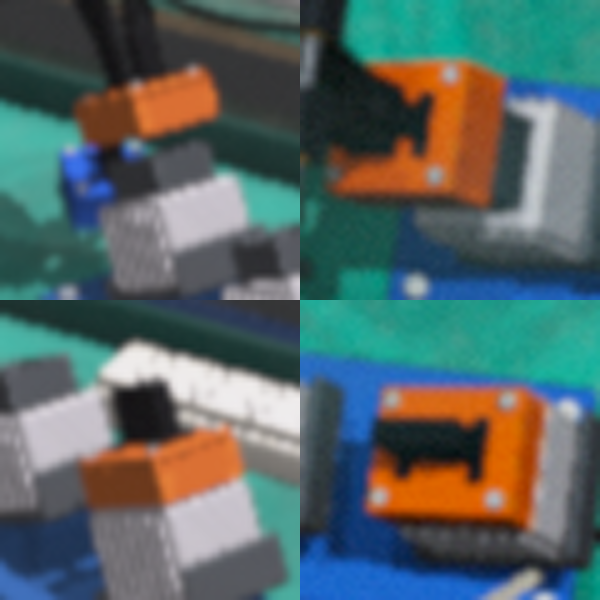

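The bottom row shows cap 1 fully seated on neck 3, flush on the body at (165,480). The top row shows the second cap hovering square above neck 1.

move_arm --targets '[[[-0.05,0.08,0.6],[0,0,0],0],[[0,0,0.5],[0,0,0],0],[[0,0,0.2],[0,0,0],0],[[0,0,0.1],[0,0,0],0],[[0,0,0],[0,0,0],0]]'

```text
time: 17.0
ee_pos: [0.6881, 0.161, 0.1461]
eef_rot: [0.727, 0.643, -0.181, 0.16]
ft_force: [-3.5, 1.8, 5.7]
width: 0.0139
grip_force: 40.0
```

```bash
python3 -c "
from h import *
from bench import r
rel(r,1)"
```

```text
17.0 [0.6881 0.161  0.1461] [-3.528   1.8476  5.7316] 0.013913689263876585 40.00780773349106
mouth xyz mm [-2.4317  0.4392 33.4184] F mouth [ 1.4536 -3.7279  5.7185] T [-0.7461  0.2148  0.1471] rot [-0.0006  0.001  -0.0005]
```

move_arm --targets '[[[0,0,0.2],[0,0,0],0],[[0,0,0.1],[0,0,0],0],[[0,0,0],[0,0,0],0]]'

```text
time: 17.38
ee_pos: [0.6882, 0.1606, 0.1458]
eef_rot: [0.727, 0.643, -0.18, 0.16]
ft_force: [-6.6, 4.9, 19.6]
width: 0.0139
grip_force: 40.1
```

```bash
python3 -c "
from h import *
from bench import r
rel(r,1)"
```

```text
17.38 [0.6882 0.1606 0.1458] [-6.615   4.8816 19.6117] 0.013855397054530793 40.05345715675503
mouth xyz mm [-2.2574  0.6032 33.018 ] F mouth [ 5.6453 -7.1635 19.21  ] T [-1.9068 -0.461   0.2087] rot [-0.0025  0.0025 -0.0002]
```

move_arm --targets '[[[0,0,-0.15],[0,0,0],0],[[-0.05,-0.1,0],[0,0,0],0],[[0,0,0],[0,0,0],0]]'

```text
time: 17.75
ee_pos: [0.6878, 0.1607, 0.146]
eef_rot: [0.727, 0.643, -0.179, 0.161]
ft_force: [-0.6, 4.4, 9.4]
width: 0.0136
grip_force: 40.0
```

```bash
python3 -c "
from h import *
from bench import r
rel(r,1)"
```

```text
17.75 [0.6878 0.1607 0.146 ] [-0.5891  4.3641  9.4285] 0.01357511401185618 40.00119659118354
mouth xyz mm [-2.2151  0.2183 33.1963] F mouth [ 0.6659 -1.1195 10.3244] T [-0.2168  0.4393 -0.0355] rot [-0.0033  0.0026 -0.0002]
```

move_arm --targets '[[[-0.05,-0.05,0.1],[0,0,0],0],[[0,0,0],[0,0,0],0]]'

```text
time: 18.0
ee_pos: [0.6877, 0.1606, 0.1459]
eef_rot: [0.727, 0.644, -0.178, 0.161]
ft_force: [-0.2, 5.8, 11.9]
width: 0.0137
grip_force: 40.0
```

```bash
python3 -c "
from h import *
from bench import r
rel(r,1)"
```

```text
18.0 [0.6877 0.1606 0.1459] [-0.1527  5.7632 11.9442] 0.013696520506450814 40.00022568739951
mouth xyz mm [-2.0712  0.1341 33.0953] F mouth [ 0.5738 -0.8579 13.2226] T [-0.0635  0.6636  0.0376] rot [-0.0049  0.0039 -0.0002]
```

move_arm --targets '[[[0,0,-0.4],[0,0,0],0],[[0.2,0,0],[0,0,0],0],[[0,0,0],[0,0,0],0]]'

```text
time: 18.38
ee_pos: [0.6865, 0.1623, 0.1449]
eef_rot: [0.727, 0.643, -0.182, 0.16]
ft_force: [0.5, 0.8, -1.5]
width: 0.0138
grip_force: 40.0
```

```bash
python3 -c "
from h import *
from bench import r
rel(r,1)"
```

```text
18.38 [0.6865 0.1623 0.1449] [ 0.4823  0.7802 -1.4993] 0.01380291651144037 39.99981044791639
mouth xyz mm [-3.905  -1.3133 32.8657] F mouth [-1.4398  0.383  -0.9325] T [-0.0233  0.8548 -0.0175] rot [ 0.001  -0.0003 -0.0012]
```

move_arm --targets '[[[0,0,0.2],[0,0,0],0],[[0,0,0.2],[0,0,0],0],[[0,0,0],[0,0,0],0]]'

```text
time: 18.75
ee_pos: [0.6866, 0.1612, 0.1416]
eef_rot: [0.727, 0.643, -0.181, 0.16]
ft_force: [2.5, 4.4, -3.2]
width: 0.0139
grip_force: 40.0
```

```bash
python3 -c "
from h import *
from bench import r
rel(r,1)"
```

```text
18.75 [0.6866 0.1612 0.1416] [ 2.5058  4.3964 -3.2148] 0.01385751936123756 40.00291038304567
mouth xyz mm [-4.5619 -1.0415 29.4498] F mouth [-5.6329  1.948  -0.6459] T [0.4165 1.9551 0.0732] rot [-0.0003  0.0014 -0.0016]
```

Entering: z 29.4 with little axial force, while the wall pushes to -x. I will shift a bit to -x (tool +x) and +y and continue.

move_arm --targets '[[[0.15,0.05,0.2],[0,0,0],0],[[0,0,0.3],[0,0,0],0],[[0,0,0],[0,0,0],0]]'

```text
time: 19.12
ee_pos: [0.6866, 0.1588, 0.1364]
eef_rot: [0.727, 0.643, -0.182, 0.16]
ft_force: [-0.0, 0.3, -3.1]
width: 0.0137
grip_force: 40.0
```

```bash
python3 -c "
from h import *
from bench import r
rel(r,1)"
```

```text
19.12 [0.6866 0.1588 0.1364] [-0.0365  0.3024 -3.1168] 0.013666888978737714 40.000083949416876
mouth xyz mm [-4.8848 -0.7162 23.7514] F mouth [-1.7243 -0.0733 -2.6132] T [-0.0657  1.0694  0.0442] rot [ 0.0011 -0.0006 -0.0007]
```

move_arm --targets '[[[0,0,0.3],[0,0,0],0],[[0,0,0.3],[0,0,0],0],[[0,0,0.2],[0,0,0],0],[[0,0,0],[0,0,0],0]]'

```text
time: 19.62
ee_pos: [0.6863, 0.1553, 0.1298]
eef_rot: [0.727, 0.643, -0.182, 0.16]
ft_force: [-0.3, 0.5, -1.9]
width: 0.0136
grip_force: 40.0
```

```bash
python3 -c "
from h import *
from bench import r
rel(r,1)"
```

```text
19.62 [0.6863 0.1553 0.1298] [-0.2752  0.4717 -1.8876] 0.01357066473144257 39.99970603734255
mouth xyz mm [-4.8979 -0.5676 16.2546] F mouth [-1.2698 -0.3309 -1.4627] T [-0.0447  0.7408  0.0209] rot [ 0.0005 -0.0002 -0.0005]
```

Home should be near z ≈ 9.4.

move_arm --targets '[[[0,0,0.3],[0,0,0],0],[[0,0,0.3],[0,0,0],0],[[0,0,0.2],[0,0,0],0],[[0,0,0],[0,0,0],0]]'

```text
time: 20.12
ee_pos: [0.686, 0.1523, 0.1239]
eef_rot: [0.727, 0.643, -0.181, 0.16]
ft_force: [-2.4, 2.5, 5.0]
width: 0.0136
grip_force: 40.0
```

move_arm --targets '[[[0,0,0.15],[0,0,0],0],[[0,0,0.15],[0,0,0],0],[[0,0,0],[0,0,0],0]]'

```text
time: 20.5
ee_pos: [0.686, 0.1523, 0.1237]
eef_rot: [0.727, 0.643, -0.18, 0.16]
ft_force: [-7.9, 6.4, 19.2]
width: 0.0138
grip_force: 40.0
```

```bash
python3 -c "
from h import *
from bench import r
rel(r,1)"
```

```text
20.5 [0.686  0.1523 0.1237] [-7.8995  6.4208 19.2211] 0.013813243511222704 40.001639211550355
mouth xyz mm [-5.0279 -0.4995  9.5221] F mouth [ 4.2521 -8.6269 19.5083] T [-2.0297 -0.6513 -0.0224] rot [-0.0022  0.0023 -0.0005]
```

Firm stop at 9.5, which matches home. I will release, retreat and check.

move_arm --targets '[[[0,0,-0.2],[0,0,0],0],[[0,0,0],[0,0,0],50],[[0,0,0],[0,0,0],50],[[0,0,0],[0,0,0],50],[[0,0,-1.5],[0,0,0],50],[[0,0,-3.0],[0,0,0],50],[[0,0,-4.0],[0,0,0],50],[[0,0,-4.0],[0,0,0],50],[[0,-4,-1],[0,0,0],50],[[0,-5,-1],[0,0,0],50],[[0,-5,-1],[0,0,0],50],[[0,-5,-1],[0,0,0],50],[[0,0,0],[0,0,0],50],[[0,0,0],[0,0,0],50]]'

```text
time: 22.25
ee_pos: [0.5073, 0.2516, 0.2686]
eef_rot: [0.727, 0.643, -0.181, 0.16]
ft_force: [0.2, -0.9, -0.1]
width: 0.0437
grip_force: 0.0
```

```bash
python3 - <<'E'
from h import *
from bench import r
cur(r); C={n:r.camera(n) for n in("scene","top")}
t=lambda n,i:cv2.resize((lambda im,u:im[u[1]-35:u[1]+35,u[0]-35:u[0]+35])(C[n]["image"],proj(C[n],M0[i])[0].astype(int)),(300,300),interpolation=cv2.INTER_CUBIC)
cv2.imwrite("pics/f.png",np.vstack([np.hstack([t(n,i) for n in C]) for i in(1,3)]))
E
```

```text
22.25 [0.5073 0.2516 0.2686] [ 0.1923 -0.8941 -0.1404] 0.04370714656255689 0.0
```

View pics/f.png

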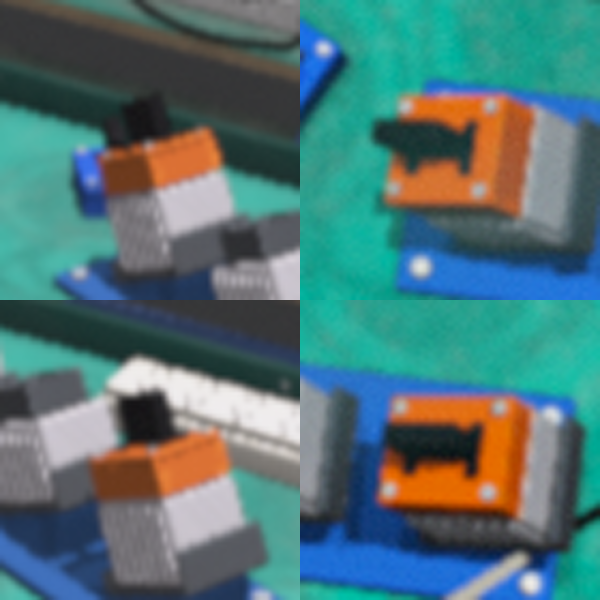

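Both caps sit flush and square on necks 1 and 3 (orange at (165,165) and (165,465)), and the gripper is clear of everything.

```bash
python3 -c "
from bench import r
print(r.close_job())"
```

```text
the job is handed in; nothing more can be done
None
```

Both end caps are pushed fully home and released, one on the left housing and one on the right; the middle housing stays open, and the job was handed in at about 22 s (the hand-in returned no verdict).

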